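# Load a carved rosette in the glue-up jig and lock the keeper

### The job

Load the glue-up jig: set the square base block down into its pocket until it lies flat on the pocket floor, then lay the carved round rosette, face up, centred on top of the block. Then turn the jig's red knob clockwise, all the way to its end stop, so that its steel bar locks over the rosette. Set the pieces down rather than dropping them, and leave the mallet, the gouge and the offcut where they are.

Things in the scene. Friction and masses are not known exactly. Their poses are not given: they have to be found in the camera images.
- jig: The jig: a plywood board 120 (x) x 230 (y) x 8 mm fixed on the bench; origin at the centre of its underside, z up. It carries the honey-coloured pocket at 52 mm to +y and the knob's vertical post at 48 mm to -y.
- pocket (a point): Centre of the pocket floor (the board's top, 8 mm above the bench), axes as the jig's. Pocket 68 x 68 mm inside; walls 8 mm thick, 32 mm high above the floor, with a 5 mm lead-in chamfer. The walls at +y and -y are full width; those at +x and -x are open over their middle 42 mm, down to the floor, to let fingers through.
- keeper_grip (a point): Middle of the red knob's bar grip, on its turning axis, 77 mm above the bench. Grip 46 mm long (own x), 14 mm thick (own y), top 14 mm above this point. Fixed under it is a flat steel bar (own +x, see keeper_tip) and a red collar of radius 15 mm, whose top lies 20 mm below this point.
- keeper_tip (a point): End of the knob's steel bar, on its top face, 111 mm from the turning axis along the knob's own +x. Bar 18 mm wide, 6 mm thick, top 55 mm and underside 49 mm above the bench: 9 mm over the pocket walls, 3 mm over a properly seated rosette. It also reaches 11 mm behind the axis.
- keeper (a joint): Angle of the knob and its bar, rad: grows as it turns clockwise seen from above, stops at 0 (bar swung away from the pocket) and 2.1 (end stop, bar pointing along the jig's +y, over the pocket centre). Starts between 0 and 0.7; stays where it is left.
- base_block: Honey-coloured square wooden block 62 x 62 x 26 mm, edges rounded; origin at the centre of its underside, z up.
- rosette: Pale round wooden disc, diameter 60 mm, 10 mm thick, with a carved flower 2 mm high on its upper face (12 mm in all); origin at the centre of its underside, z out of the carved face.
- mallet: Bystander: wooden carver's mallet lying down, 250 mm long along its x, head of diameter 68 mm to +x; origin on the bench below its middle.
- gouge: Bystander: carving gouge lying down, 230 mm long along its x, wooden handle 24 mm thick; origin on the underside near its ferrule.
- offcut: Bystander: pale wooden offcut 50 x 120 x 40 mm; origin at the centre of its underside.
There are look-alikes about, which are no part of the job. Of the things like the rosette, leave any that is yellow; of the rest the smaller one is meant.

How it is judged:
On the way, in this order (a step that is already met when the one before it is completed fails the run):
1. the base block lies flat on the pocket floor, let go (horizontal distance between base_block and pocket below 0.005 m and z of base_block in the frame of pocket below 0.003 m and angle between base_block's own z axis and vertical below 0.06 rad and contact force between the fingers and base_block below 0.2 N), for 0.2 s.
2. the rosette lies face up, centred on the seated block, let go (horizontal distance between base_block and pocket below 0.005 m and z of base_block in the frame of pocket below 0.003 m and angle between each of base_block, rosette's own z axis and vertical below 0.06 rad and horizontal distance between rosette and base_block below 0.006 m and z of rosette in the frame of base_block between 0.023 and 0.029 m and contact force between the fingers and rosette below 0.2 N), for 0.2 s.
3. the knob is turned clockwise to its end stop (value of joint keeper above 2.03 rad), for 0.2 s.
At the end, for the whole second after the job is handed in: The block lies flat on the pocket floor (within 3 mm in height, 5 mm of the pocket's centre, 0.06 rad of level); the rosette lies face up on it within 6 mm of its centre, flat; the knob is within 0.07 rad of its end stop at 2.1; both pieces are at rest (horizontal distance between base_block and pocket below 0.005 m and z of base_block in the frame of pocket below 0.003 m and angle between each of base_block, rosette's own z axis and vertical below 0.06 rad and horizontal distance between rosette and base_block below 0.006 m and z of rosette in the frame of base_block between 0.023 and 0.029 m and value of joint keeper above 2.03 rad and linear speed of each of base_block, rosette below 0.02 m/s); the robot touches nothing.
It fails at once if the mallet, gouge or offcut is moved by more than 20 mm (distance of any of mallet, gouge, offcut from where it was at the start of the episode above 0.02 m).
It fails at once if the block or the rosette is dropped (falls freely faster than 0.6 m/s, about 2 cm) ((linear speed of base_block above 0.6 m/s and contact force between anything else and base_block below 0.01 N) or (linear speed of rosette above 0.6 m/s and contact force between anything else and rosette below 0.01 N)).
It also fails if it takes over 72 s, if anything falls off the work surface, if the arm or the gripper's body presses on something with over 40 N, if the wrist force passes 120 N, or if a joint passes its speed limit or range.

### The arm

A 7-joint arm with a two-finger parallel gripper is mounted at the origin on the work surface. World frame = base frame: x ahead of the robot, y to its left, z up, the work surface at z = 0. Lengths are in m, angles in rad, forces in N, time in s.
With the tool pointing down it reaches from about 0.425 to 0.95 m from the base axis. Payload 4.7 kg.
Tool frame: the origin (TCP) lies on the centre line of the jaws, within the pads' length; the fingertips stand robot.nose_length ahead of it and the grasp point (between the pads) lies 8 mm behind it (robot.nose_length is the distance from the TCP to the fingertips, in m); z points along the fingers, y is the line along which they close (so a half turn about z gives the same grasp; the last joint's range is limited). The gripper opens to 85 mm and grips with 20 to 120 N. Pads are 22 mm wide; open, the fingers measure 114 mm over their backs; the gripper's body (76 mm by 85 mm) begins 54 mm behind the grasp point. The pads swing forward as they close: fully open they stand 13 mm farther back than shut.
Start: joints at [1.171, 0.469, -0.049, 1.532, 0.024, 1.141, -0.082], TCP at [0.245, -0.629, 0.242] pointing down, gripper open.
Joint ranges: [-2.59, 2.59], [-0.33, 1.99], [-1.39, 1.29], [0.1, 2.45], [-1.04, 4.18], [0.21, 1.99], [-2.66, 2.66]. Speed limits (rad/s): [2.57, 2.57, 3.14, 3.14, 3.14, 3.14, 3.14].

### API

Orientations are given as [roll, pitch, yaw] about the fixed x, y, z axes, in that order (R = Rz(yaw) Ry(pitch) Rx(roll)).
In Python, from plant import robot gives the robot as it stands. Calls block until the motion is done:
- robot.goto(position, orientation): joint-space move of the TCP to a pose.
- robot.move_straight(position, vel=0.15, attitude=None, contact_N=None): straight line of the TCP; attitude=None keeps the orientation; vel is the mean speed in m/s. With contact_N (N) it stops when the force on the tool has changed by that much, and returns True; else False.
- robot.move_joints(angles): joint-space move.
- robot.grip(opening, strength=None): opening from 0.0 (shut) to 1.0 (fully open); strength is the grip in N (None keeps the last); returns when the fingers have stopped.
- robot.sleep(seconds).
- robot.inverse_kinematics(position, orientation): joint angles nearest the present ones, or None.
- robot.sense(): the state.
- robot.grab_frame(name): name is "scene" or "top" or "wrist"; returns a dict with "image" (420x560x3 uint8, red, green, blue), "range_z" (420x560 float32, m along the optical axis (not along the pixel's ray), 0 where there is no reading), "fx", "fy", "cx", "cy" (pixels), "dist_coeffs" ([k1, k2, p1, p2, k3] as OpenCV has them; the pictures are not rectified), "R" (3x3) and "t" (3): a world point X has camera coordinates R X + t. Camera axes: x right, y down, z forward; pixel columns grow to the right and rows downward; lengths in m; the calibration is good to about 2 mm. A picture is of the moment at which its call begins.
A pose or a line that the arm cannot do raises robot.IKError and nothing moves.
- robot.close_job(): hands the job in; it is judged then, once.
The state is a dict: "t": time; "joint_pos": joint angles; "joint_velocities": joint speeds; "effort": joint torques, N m; "tcp_pos": TCP position; "tcp_rot": TCP orientation; "wrist_force": force on the tool from outside, world axes, zero at the start; "torque": the same for the moment, N m; "opening": opening from 0.0 (shut) to 1.0 (fully open); "gripper_force": force on a finger pad.
Only numpy, scipy, OpenCV 4.12 (cv2) and the standard library are available. Lean on these libraries where they do the work, as an engineer would, in place of code of your own. Each camera call takes 0.05 s, during which the arm holds its last target. There are 200 camera calls.

## Working session

There is one attempt and no reset: what is moved stays moved. The work goes in short steps, each a Python script; the robot and the scene stay as the last script left them, time stands still between calls to the robot, and variables do not carry over. Pictures are saved under pics/ and viewed, at most 10 in all, crops included, and the job is handed in when it is done.

```bash
mkdir -p pics; ls; python3 - <<'E'
from plant import robot
import cv2,pickle,numpy as np
for n in("scene","top"):
    f=robot.grab_frame(n);cv2.imwrite(f"pics/{n}0.png",f["image"][:,:,::-1]);pickle.dump(f,open(f"{n}0.pkl","wb"))
    print(n,f["fx"],f["cx"],f["cy"],f["dist_coeffs"],np.round(-f["R"].T@f["t"],3),np.round(f["R"],2).tolist())
s=robot.sense();print(s["t"],s["tcp_rot"],robot.nose_length)
E
```

```text
pics
scene 455.9849893721661 284.25426264466853 210.17064965731632 [-0.08452689  0.          0.          0.          0.        ] [1.139 0.372 0.83 ] [[-0.6, 0.8, 0.01], [0.6, 0.46, -0.65], [-0.53, -0.38, -0.76]]
top 386.869749736636 284.9815242584009 212.85806983278405 [-0.10321871  0.          0.          0.          0.        ] [ 0.521 -0.003  0.985] [[0.02, -1.0, -0.02], [-1.0, -0.02, -0.09], [0.09, 0.02, -1.0]]
0.1 [-3.13983959e+00  4.64680348e-05  3.70811136e-01] 0.011
```

View pics/top0.png

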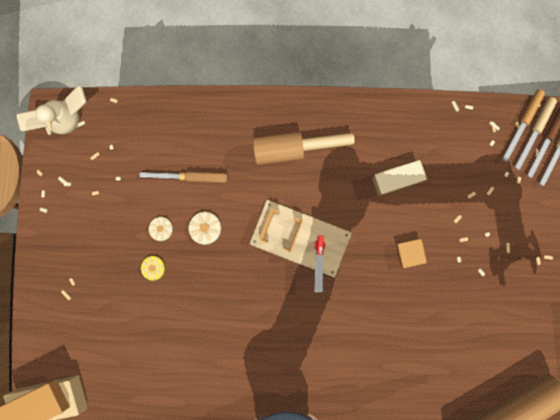

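View pics/scene0.png

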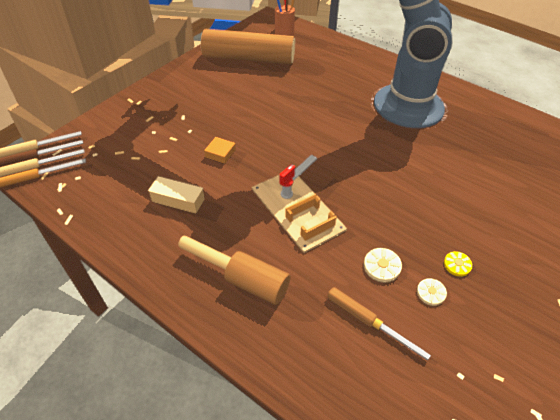

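Top view: the rosette candidates are the small pale disc at (160,229), a larger pale disc at (205,228) and a yellow one at (152,268). The description picks (160,229). For the block, the honey square at (411,253) is the one, and the pale offcut is at (400,178). The jig is around (300,238), with its knob at (320,243) and the bar pointing down the image. Next I measure, with a close crop to check the choice.

```bash
cat >h.py <<'E'
import cv2,numpy as np
def plane(f,px,z):
    K=np.array([[f["fx"],0,f["cx"]],[0,f["fy"],f["cy"]],[0,0,1]])
    p=cv2.undistortPoints(np.float64(px).reshape(-1,1,2),K,np.float64(f["dist_coeffs"])).reshape(-1,2)
    d=np.c_[p,np.ones(len(p))]@f["R"]; c=-f["R"].T@f["t"]
    return (c+d*((np.asarray(z).reshape(-1,1)-c[2])/d[:,2:]))[:,:2]
def pix(f,X):
    K=np.array([[f["fx"],0,f["cx"]],[0,f["fy"],f["cy"]],[0,0,1]])
    return cv2.projectPoints(np.float64(X).reshape(-1,1,3),cv2.Rodrigues(f["R"])[0],np.float64(f["t"]),K,np.float64(f["dist_coeffs"]))[0].reshape(-1,2)
def cloud(f):
    h,w=f["range_z"].shape;u,v=np.meshgrid(np.arange(w),np.arange(h))
    K=np.array([[f["fx"],0,f["cx"]],[0,f["fy"],f["cy"]],[0,0,1]])
    p=cv2.undistortPoints(np.float64(np.c_[u.ravel(),v.ravel()]).reshape(-1,1,2),K,np.float64(f["dist_coeffs"])).reshape(-1,2)
    P=(np.c_[p,np.ones(len(p))]*f["range_z"].reshape(-1,1)-f["t"])@f["R"]
    return P.reshape(h,w,3)
def blob(m,seed,r=60):
    """largest contour of mask m near the seed pixel"""
    k=np.zeros_like(m);cv2.circle(k,seed,r,255,-1)
    cs=cv2.findContours(cv2.bitwise_and(m,k),cv2.RETR_EXTERNAL,cv2.CHAIN_APPROX_NONE)[0]
    return max(cs,key=cv2.contourArea)
E
python3 - <<'E'
import pickle
from h import *
f=pickle.load(open("top0.pkl","rb"));s=pickle.load(open("scene0.pkl","rb"))
P=cloud(f);im=f["image"]
for n,(u,v) in dict(bench=(360,310),block=(411,253),ros=(160,229),big=(205,228),yel=(152,268),off=(400,178),board=(308,250),knob=(320,240),bar=(319,275)).items():
    print(n,np.round(P[v,u],3),im[v,u],cv2.cvtColor(im,cv2.COLOR_RGB2HSV)[v,u])
z=P[...,2]
a=cv2.resize(im[190:310,120:440],None,fx=2.5,fy=2.5,interpolation=cv2.INTER_CUBIC)
g=s["image"];b=cv2.resize(g[130:310,190:490],(500,300),interpolation=cv2.INTER_CUBIC)
b=cv2.copyMakeBorder(b,0,0,0,300,cv2.BORDER_CONSTANT)
cv2.imwrite("pics/crop1.png",np.vstack([a,b])[:,:,::-1])
E
```

```text
bench [ 0.364 -0.179  0.002] [146  97  66] [ 12 140 146]
block [ 0.51  -0.3    0.027] [228 174 108] [ 17 134 228]
ros [0.557 0.334 0.011] [224 167  96] [ 17 146 224]
big [0.562 0.216 0.015] [228 173 101] [ 17 142 228]
yel [0.457 0.35  0.014] [225 167  96] [ 17 146 225]
off [ 0.695 -0.27   0.038] [200 182 149] [ 19  65 200]
board [ 0.512 -0.045  0.012] [150 129  97] [ 18  90 150]
knob [ 0.537 -0.068  0.09 ] [240  74  68] [  1 183 240]
bar [ 0.454 -0.07   0.058] [158 159 155] [ 38   6 159]
```

View pics/crop1.png

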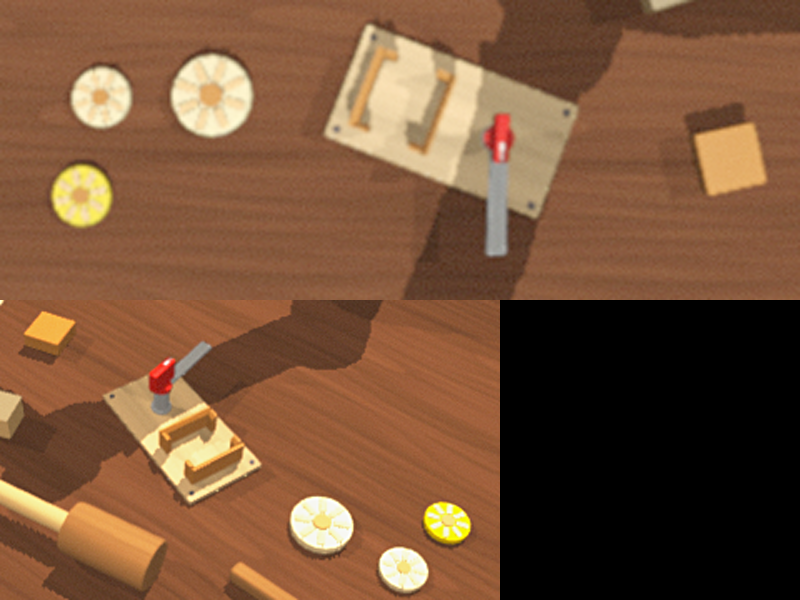

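The crop shows the small pale disc at crop (100,97), which is top (160,229), clearly smaller than the pale one beside it and not yellow. The honey block is at crop (730,158) and the jig corners are sharp. Now for poses.

```bash
python3 - <<'E'
import pickle
from h import *
f=pickle.load(open("top0.pkl","rb"))
im=f["image"];hsv=cv2.cvtColor(im,cv2.COLOR_RGB2HSV)
def rect(c,z):
    r=cv2.minAreaRect((plane(f,c.reshape(-1,2),z)*1000).astype(np.float32));return np.round(r[0],1),np.round(r[1],1),round(r[2],1)
mb=((im[...,0]>185)).astype(np.uint8)*255
c=blob(mb,(411,253),25);print("block",rect(c,.026))
c=blob(mb,(160,229),25);p=plane(f,c.reshape(-1,2),.010);e=cv2.fitEllipse((p*1000).astype(np.float32));print("ros",e)
# board: low saturation or bright vs bench
mj=(((hsv[...,1]<115)&(im[...,0]>90))|(hsv[...,2]>200)).astype(np.uint8)*255
k=np.zeros_like(mj);cv2.fillPoly(k,[np.int32([[245,190],[365,225],[340,290],[240,255]])],255);mj&=k
c=blob(mj,(300,238),70)
P=plane(f,c.reshape(-1,2),.008)
print("jig",rect(c,.008))
A=cv2.approxPolyDP(c,5,True).reshape(-1,2);print(A.tolist(),np.round(plane(f,A,.008),3).tolist())
bar=((hsv[...,1]<40)&(im[...,0]>110)).astype(np.uint8)*255
c=blob(bar,(319,272),22);print("bar",rect(c,.055))
red=((hsv[...,1]>160)&((hsv[...,0]<6)|(hsv[...,0]>174))).astype(np.uint8)*255
c=blob(red,(320,242),25);print("red@.091",rect(c,.091),cv2.boundingRect(c))
# heights
Q=cloud(f);m=(Q[...,2]>.082)&(np.hypot(Q[...,0]-.537,Q[...,1]+.068)<.05);print("grip top pts",m.sum(),Q[m].mean(0))
E
```

```text
block (array([ 509.2, -302.8]), array([60.9, 61.3]), 13.2)
ros ((557.6114501953125, 334.4202575683594), (59.22530746459961, 59.920955657958984), 143.90696716308594)
jig (array([530.4, -19.4]), array([234.4, 150.8]), 69.7)
[[267, 199], [249, 243], [313, 268], [316, 282], [323, 284], [323, 273], [335, 276], [351, 233]] [[0.639, 0.062], [0.527, 0.104], [0.467, -0.058], [0.433, -0.066], [0.428, -0.084], [0.456, -0.083], [0.449, -0.114], [0.557, -0.153]]
bar (array([459.7, -67.5]), array([87.9, 19.1]), 0.9)
red@.091 (array([526.2, -66.2]), array([39.1, 23.1]), 1.1) (314, 236, 11, 18)
grip top pts 125 [ 0.52687849 -0.06790494  0.09099635]
```

```bash
python3 - <<'E'
from plant import robot
import numpy as np
r=np.radians
for n,p,c in(("blk",[.509,-.303,.14],(13.2,103.2,-76.8)),("pkt",[.561,.024,.14],(69.7,-110.3)),("ros",[.558,.334,.14],(69.7,-110.3,20,-20,120)),("knob",[.526,-.069,.14],(0,180,69.7,-110.3,-70,-250))):
    for y in c:
        q=robot.inverse_kinematics(p,[np.pi,0,r(y)]);print(n,y,None if q is None else np.round(q,2))
robot.goto([.42,-.30,.12],[np.pi,0,r(13.2)]);robot.grip(.78)
print(robot.nose_length,robot.sense()["opening"],robot.sense()["t"])
robot.move_straight([.42,-.30,.04])
print(robot.move_straight([.42,-.30,-.01],vel=.03,contact_N=4),robot.sense()["tcp_pos"],robot.nose_length)
robot.move_straight([.42,-.30,.12],vel=.3);robot.grip(1.);print(robot.sense()["t"],robot.sense()["opening"])
E
```

```text
blk 13.2 [ 0.58  0.45 -0.15  1.83  0.08  0.87 -0.95]
blk 103.2 [ 0.81  0.48 -0.46  1.82  0.26  0.9   0.46]
blk -76.8 [ 0.34  0.44  0.17  1.85 -0.09  0.86 -2.36]
pkt 69.7 [ 0.34  0.47 -0.6   1.88  0.33  0.89 -0.77]
pkt -110.3 [ 0.7   0.71 -1.18  1.87  0.74  1.09  2.02]
ros 69.7 [ 0.05  0.76 -1.03  1.66  0.71  1.14 -1.52]
ros -110.3 [ 0.12  0.85 -1.18  1.65  0.83  1.23  1.54]
ros 20 [-0.08  0.66 -0.78  1.66  0.52  1.04 -2.25]
ros -20 [-0.97  0.57  0.53  1.72 -0.34  0.94 -2.23]
ros 120 [ 0.1   0.81 -1.12  1.65  0.78  1.19 -0.69]
knob 0 [ 0.32  0.38 -0.33  1.97  0.16  0.83 -1.67]
knob 180 [ 0.66  0.47 -0.78  1.95  0.42  0.89  1.23]
knob 69.7 [ 0.48  0.41 -0.54  1.96  0.27  0.85 -0.56]
knob -110.3 [ 0.9   0.65 -1.18  1.94  0.7   1.04  2.2 ]
knob -70 [-0.75  0.59  1.12  2.02 -0.66  0.95 -2.08]
knob -250 [ 0.56  0.43 -0.64  1.95  0.33  0.86  0.09]
0.011 0.7818353050760002 1.8917
True [ 0.41996726 -0.29995485  0.00431228] 0.011
4.5667 0.9997436721662435
```

```bash
cat >>h.py <<'E'
r=np.radians
def pick(robot,xy,yaw,z,N):
    o=[np.pi,0,r(yaw)]
    robot.grip(1.);robot.goto([*xy,.12],o);robot.move_straight([*xy,z],vel=.12)
    robot.grip(0.,N);s=robot.sense();print("grip",s["opening"],s["gripper_force"],s["t"])
    robot.move_straight([*xy,.14],vel=.15);s=robot.sense();print("lift",s["opening"],s["gripper_force"])
def place(robot,xy,yaw,z,hover=.14,slow=.02):
    o=[np.pi,0,r(yaw)]
    robot.goto([*xy,hover],o);robot.move_straight([*xy,z+slow],vel=.12)
    hit=robot.move_straight([*xy,z-.004],vel=.025,contact_N=5);s=robot.sense();print("down",hit,s["tcp_pos"],s["wrist_force"],s["t"])
    return s["tcp_pos"][2]
E
python3 - <<'E'
from plant import robot
from h import *
pick(robot,(.509,-.303),103.2,.012,40)
z=place(robot,(.561,.024),69.7,.020,slow=.036)
f=robot.grab_frame("top");cv2.imwrite("pics/top1.png",cv2.resize(f["image"][180:300,200:360],None,fx=4,fy=4)[:,:,::-1])
E
```

```text
grip 0.7180203070443214 45.14609098434448 7.3583
lift 0.7154545601219878 44.33726727962494
down True [0.56093771 0.02398949 0.02112847] [-0.23798528 -0.33186041  3.79633884] 11.7083
```

```bash
python3 - <<'E'
from plant import robot
s=robot.sense();print(s["tcp_pos"],s["wrist_force"],s["torque"],s["opening"],s["t"])
E
```

```text
[0.56092439 0.02395533 0.02114534] [-0.47174788  0.08418984  4.43367341] [-0.15354458 -0.01410257  0.0252671 ] 0.7135179213694841 11.7583
```

Contact came at the expected floor height, about 1 mm early, so I release, retreat and look.

```bash
python3 - <<'E'
from plant import robot
from h import *
p=[.561,.024]
robot.grip(1.);robot.move_straight([*p,.20],vel=.2)
w=robot.grab_frame("wrist");cv2.imwrite("pics/w1.png",w["image"][:,:,::-1])
import pickle;pickle.dump(w,open("w1.pkl","wb"))
Q=cloud(w);R=np.array([[np.cos(r(-20.3)),np.sin(r(-20.3))],[-np.sin(r(-20.3)),np.cos(r(-20.3))]])
d=(Q[...,:2]-p)@R.T;m=(abs(d).max(-1)<.022)&(Q[...,2]>0)
A=np.c_[d[m],np.ones(m.sum())];print(m.sum(),np.linalg.lstsq(A,Q[...,2][m],rcond=None)[0],np.median(Q[...,2][m]))
print(robot.sense()["t"])
E
```

```text
8324 [-0.06740198  7.08889833  0.14150707] 0.2661752341385525
13.2333
```

View pics/w1.png

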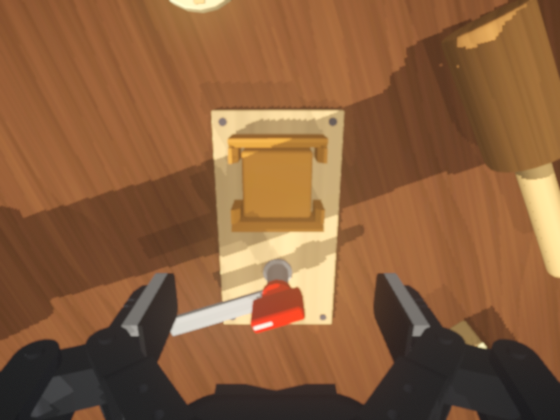

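The wrist view shows the block square inside the pocket, centred at (278,185), with walls on both sides and level with the jig. I check its height, tilt and centring numerically.

```bash
python3 - <<'E'
import pickle
from h import *
w=pickle.load(open("w1.pkl","rb"));Q=cloud(w)
q=Q[158:212,250:306].reshape(-1,3);A=np.c_[q[:,:2]-q[:,:2].mean(0),np.ones(len(q))]
print("top plane",np.linalg.lstsq(A,q[:,2],rcond=None)[0], "board z",np.median(Q[240:255,290:320,2]),np.median(Q[290:310,312:325,2]))
im=w["image"];hsv=cv2.cvtColor(im,cv2.COLOR_RGB2HSV)
for row in (180,190):print(row,[(u,im[row,u].tolist()) for u in list(range(236,248,2))+list(range(308,320,2))])
print("block edges u->",np.round(plane(w,[[242,185],[312,185]],.034),4).tolist())
c=np.array([[211.5,109.5],[344,109.5],[333,325]])  # board corners by eye
P=plane(w,c,.008);print(np.round(P,4).tolist(),np.degrees(np.arctan2(*(P[1]-P[2])[::-1])), "jig centre",P[[0,2]].mean(0))
for col in (270,285):
    g=im[130:240,col].astype(int).sum(1);d=np.abs(np.diff(g));print(col,[(130+i,int(d[i])) for i in np.where(d>40)[0]])
E
```

```text
top plane [0.20829105 0.58125712 0.03590304] board z 0.008001047651502773 0.0079981664566324
180 [(236, [181, 152, 104]), (238, [178, 148, 102]), (240, [175, 144, 98]), (242, [165, 124, 71]), (244, [180, 125, 54]), (246, [189, 132, 57]), (308, [190, 133, 61]), (310, [186, 133, 65]), (312, [193, 158, 104]), (314, [201, 172, 119]), (316, [200, 171, 119]), (318, [199, 169, 118])]
190 [(236, [181, 152, 104]), (238, [178, 149, 102]), (240, [175, 146, 100]), (242, [166, 129, 79]), (244, [177, 123, 55]), (246, [188, 132, 56]), (308, [190, 133, 58]), (310, [182, 131, 65]), (312, [181, 149, 98]), (314, [190, 161, 111]), (316, [200, 169, 119]), (318, [200, 170, 119])]
block edges u-> [[0.5326, 0.0358], [0.5907, 0.0144]]
[[0.5283, 0.1049], [0.64, 0.0635], [0.562, -0.1548]] 70.33526874705895 jig centre [ 0.54515146 -0.02497185]
270 [(np.int64(133), 56), (np.int64(134), 42), (np.int64(136), 43), (np.int64(137), 79), (np.int64(138), 61), (np.int64(146), 51), (np.int64(147), 65), (np.int64(231), 46), (np.int64(238), 59)]
285 [(np.int64(133), 61), (np.int64(134), 47), (np.int64(136), 42), (np.int64(137), 79), (np.int64(138), 56), (np.int64(141), 51), (np.int64(231), 59), (np.int64(232), 67), (np.int64(233), 68)]
```

```bash
python3 - <<'E'
import pickle
from h import *
w=pickle.load(open("w1.pkl","rb"));Q=cloud(w)
for v in (160,170,180,190,200,210):print(v,[round(float(np.median(Q[v-2:v+3,u-2:u+3,2]))*1000,1) for u in (250,260,270,280,290,300)])
E
```

```text
160 [34.4, 34.0, 34.3, 34.2, 34.0, 33.9]
170 [34.4, 34.0, 34.3, 34.1, 34.0, 34.0]
180 [34.0, 34.2, 34.0, 34.0, 33.9, 34.1]
190 [33.7, 34.0, 33.9, 34.4, 34.1, 34.2]
200 [33.8, 33.9, 34.2, 34.0, 34.2, 34.1]
210 [34.1, 33.8, 34.0, 33.7, 34.0, 33.9]
```

The block top is flat at 34.0 mm, so it is seated. Now the rosette.

```bash
python3 - <<'E'
from plant import robot
from h import *
import pickle
pick(robot,(.5576,.3344),69.7,.0075,30)
p=(.5615,.0245)
z=place(robot,p,69.7,.0415,slow=.02)
w=robot.grab_frame("wrist");cv2.imwrite("pics/w2.png",w["image"][:,:,::-1])
E
```

```text
grip 0.6804336179042365 31.7176616191864 16.125
lift 0.6876734862562986 32.16208219528198
down True [0.56134789 0.02442589 0.04274324] [-0.9863693  -1.19533604  5.00295313] 19.875
```

View pics/w2.png

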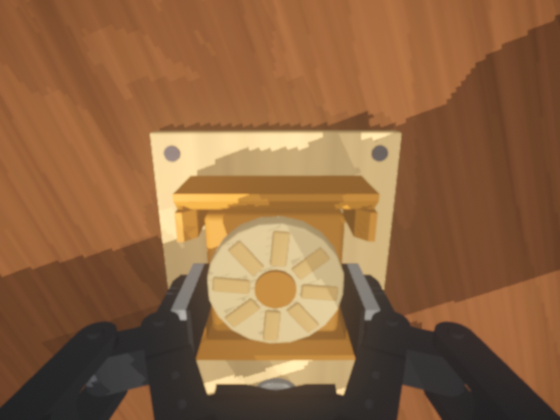

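The wrist view shows the rosette face up on the block, centre at (275,289), held by both fingers. Release and measure.

```bash
python3 - <<'E'
from plant import robot
from h import *
import pickle
p=(.5615,.0245)
robot.grip(1.);robot.move_straight([*p,.20],vel=.2)
w=robot.grab_frame("wrist");cv2.imwrite("pics/w3.png",w["image"][:,:,::-1]);pickle.dump(w,open("w3.pkl","wb"))
im=w["image"];hsv=cv2.cvtColor(im,cv2.COLOR_RGB2HSV)
Q=cloud(w);z=Q[...,2]
m=((z>.0415)&(z<.050)&(np.hypot(Q[...,0]-p[0],Q[...,1]-p[1])<.045)).astype(np.uint8)*255
c=max(cv2.findContours(m,cv2.RETR_EXTERNAL,cv2.CHAIN_APPROX_NONE)[0],key=cv2.contourArea)
print("rosette",cv2.fitEllipse((plane(w,c.reshape(-1,2),.044)*1000).astype(np.float32)))
m2=((z>.031)&(z<.0365)&(np.hypot(Q[...,0]-p[0],Q[...,1]-p[1])<.05)).astype(np.uint8)
print("block px",m2.sum())
q=Q[m>0];A=np.c_[q[:,:2]-p,np.ones(len(q))];print("plane",np.linalg.lstsq(A,q[:,2],rcond=None)[0])
print(robot.sense()["t"])
E
```

```text
rosette ((562.484619140625, 26.449644088745117), (58.45984649658203, 58.69132614135742), 155.43276977539062)
block px 1612
plane [-0.00258135 -0.00520041  0.04474775]
21.3083
```

View pics/w3.png

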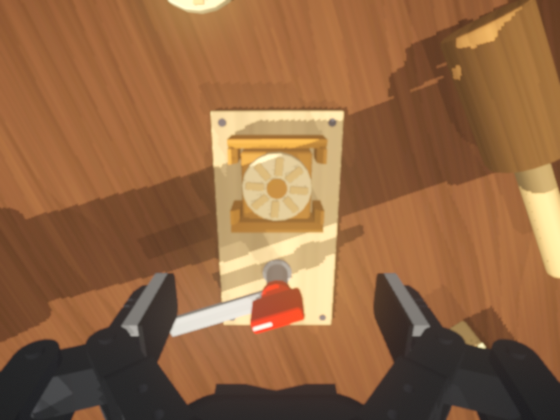

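The rosette lies flat on the block, centred at pixel (277,187). I compare it with the block's centre from the earlier frame, taken from the same pose, and then check the knob.

```bash
python3 - <<'E'
from h import *
import pickle
w=pickle.load(open("w1.pkl","rb"));Q=cloud(w);z=Q[...,2];p=(.5615,.0245)
m=((z>.032)&(z<.0365)&(np.hypot(Q[...,0]-p[0],Q[...,1]-p[1])<.05)).astype(np.uint8)*255
m=cv2.morphologyEx(m,cv2.MORPH_OPEN,np.ones((7,7)))
c=max(cv2.findContours(m,cv2.RETR_EXTERNAL,cv2.CHAIN_APPROX_NONE)[0],key=cv2.contourArea)
print("block",cv2.minAreaRect((plane(w,c.reshape(-1,2),.034)*1000).astype(np.float32)),cv2.boundingRect(c))
w=pickle.load(open("w3.pkl","rb"));Q=cloud(w);z=Q[...,2];d=np.hypot(Q[...,0]-.527,Q[...,1]+.069)
m=(z>.087)&(z<.095)&(d<.035);g=(Q[m][:,:2]*1000).astype(np.float32);print("grip",m.sum(),cv2.minAreaRect(g))
m=(z>.052)&(z<.058)&(d<.12);m=cv2.morphologyEx(m.astype(np.uint8),cv2.MORPH_OPEN,np.ones((5,5)))>0
g=(Q[m][:,:2]*1000).astype(np.float32);print("bar",m.sum(),cv2.minAreaRect(g))
E
```

```text
block ((561.7650756835938, 25.530513763427734), (59.405242919921875, 60.42522430419922), 69.7270278930664) (243, 151, 69, 66)
grip 861 ((527.8016967773438, -68.55406951904297), (14.840865135192871, 45.55567932128906), 88.76455688476562)
bar 1689 ((478.636474609375, -67.21405792236328), (124.50165557861328, 21.654638290405273), 2.2969210147857666)
```

```bash
python3 - <<'E'
from plant import robot
from h import *
p=(.5276,-.069)
robot.grip(.5);robot.goto([*p,.14],[np.pi,0,np.pi]);print(np.round(robot.sense()["joint_pos"],2))
robot.move_straight([*p,.075],vel=.08)
robot.grip(0.,60);s=robot.sense();print(s["opening"],s["gripper_force"],s["wrist_force"])
q=np.array(s["joint_pos"]);q0=q.copy()
for d in (.3,.6,.9,1.2,1.5,1.75,1.85,1.92,1.96):
    q[6]=q0[6]-d;robot.move_joints(q);s=robot.sense();print(d,np.round(s["wrist_force"],1),np.round(s["torque"],2),round(q0[6]-s["joint_pos"][6],3))
    if d>1.6 and abs(s["torque"][2])>2.5:break
f=robot.grab_frame("wrist");cv2.imwrite("pics/w4.png",f["image"][:,:,::-1]);print(s["t"],s["tcp_rot"])
E
```

```text
[ 0.76  0.53 -0.94  1.94  0.53  0.94  1.14]
0.15580964575386227 59.88394260406494 [-0.79454642 -1.0920712   4.61008091]
0.3 [-1.5 -1.   1.8] [-0.18  0.11 -0.  ] 0.297
0.6 [-1.2 -1.1  2.7] [-0.41  0.2  -0.05] 0.596
0.9 [-2.9 -4.1  4.9] [-0.59  0.42  0.01] 0.895
1.2 [-2.8 -3.9  5.2] [-0.77  0.65 -0.03] 1.197
1.5 [-4.  -4.   5.7] [-0.73  0.74 -0.1 ] 1.497
1.75 [-4.  -4.5  6.6] [-0.72  0.82 -0.04] 1.747
1.85 [-5.4 -2.5  7.7] [-0.76  0.87 -0.01] 1.847
1.92 [-4.6 -3.3  6.5] [-0.75  0.84 -0.07] 1.917
1.96 [-5.  -4.7  6.4] [-0.92  1.    1.39] 1.953
27.8 [3.14106034 0.00459478 1.19127515]
```

View pics/w4.png

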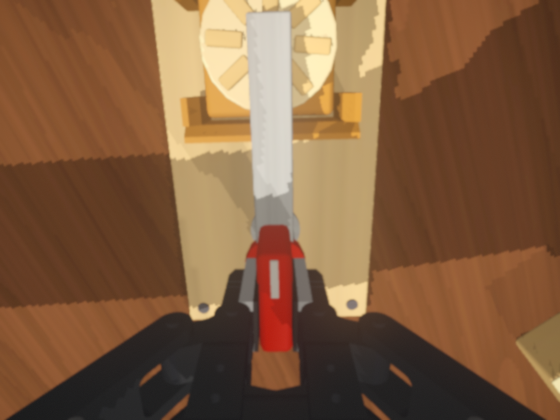

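The wrist view shows the bar along the jig's +y, over the rosette, with its tip at (270,15). The torque jumped to 1.4 N m, so this is the end stop. Release, back off and verify.

```bash
python3 - <<'E'
from plant import robot
from h import *
robot.grip(.5);p=robot.sense()["tcp_pos"];robot.move_straight([p[0],p[1],.30],vel=.15)
w=robot.grab_frame("wrist");Q=cloud(w);z=Q[...,2];d=np.hypot(Q[...,0]-.5276,Q[...,1]+.069)
m=(z>.052)&(z<.058)&(d<.12);m=cv2.morphologyEx(m.astype(np.uint8),cv2.MORPH_OPEN,np.ones((5,5)))>0
print("bar",m.sum(),cv2.minAreaRect((Q[m][:,:2]*1000).astype(np.float32)))
print("bar mean",Q[m].mean(0),"jig +y 69.7..70.3")
cv2.imwrite("pics/w5.png",w["image"][:,:,::-1]);s=robot.sense();print(s["t"],s["wrist_force"])
E
```

```text
bar 1513 ((550.7022094726562, -6.505088806152344), (88.59397888183594, 18.035219192504883), 69.78862762451172)
bar mean [ 0.55132636 -0.00492228  0.05509502] jig +y 69.7..70.3
29.9417 [ 0.19982508 -0.41781084  0.05379096]
```

View pics/w5.png

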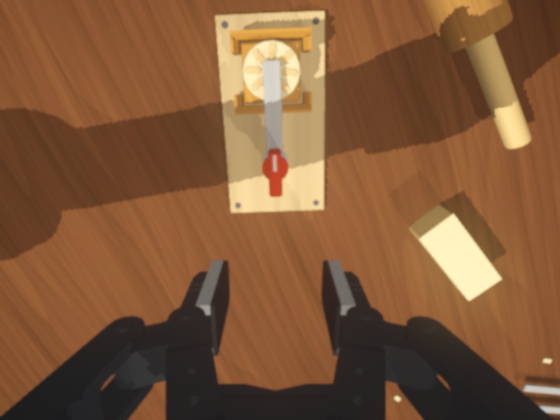

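The bar lies at 69.8°, against 69.7–70.3° for the jig's +y axis. The rosette at (272,70) is still centred in the pocket, and the gripper is clear.

```bash
python3 -c "
from plant import robot
print(robot.close_job())"
```

```text
the job is handed in; nothing more can be done
None
```

I handed the job in at about 30 s of the 72 s allowed: by camera, the block is flat on the pocket floor, the rosette lies face up about 1 mm off its centre, and the knob is at its end stop with the bar over the rosette (the hand-in returned no verdict).

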